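# Seat a round test bar against the stop of a V-groove gauging cradle

## Robot

A 6-joint arm with a two-finger parallel gripper is mounted at the origin on the work surface. World frame = base frame: x ahead of the robot, y to its left, z up, the work surface at z = 0. Lengths are in m, angles in rad, forces in N, time in s.
With the tool pointing down it reaches from about 0.375 to 0.975 m from the base axis. Payload 3.8 kg.
Tool frame: the origin (TCP) lies on the centre line of the jaws, within the pads' length; the fingertips stand 14 mm ahead of it and the grasp point (between the pads) lies 5 mm behind it (bot.finger_overhang is the distance from the TCP to the fingertips, in m); y points along the fingers, x is the direction in which the jaws open and shut, and the axes are right-handed (so a half turn about y gives the same grasp; the last joint's range is limited). The gripper opens to 85 mm and grips with 20 to 120 N. Pads are 22 mm wide; open, the fingers measure 114 mm over their backs; the gripper's body (76 mm by 85 mm) begins 54 mm behind the grasp point. The pads swing forward as they close: fully open they stand 13 mm farther back than shut.
Start: joints at [-1.289, 0.264, 1.604, -0, 1.274, -0.037], TCP at [0.212, -0.641, 0.245] pointing down, gripper open.
Joint ranges: [-2.63, 2.63], [-0.94, 2.18], [0.31, 2.57], [-1.31, 4.45], [0, 2.66], [-2.55, 2.55]. Speed limits (rad/s): [2.57, 2.57, 3.14, 3.14, 3.14, 3.14].

## Interface

Orientations are given as a rotation vector (axis times angle).
In Python, from workcell import readout, read_camera, bot, spotter gives the robot as it stands.
- The arm moves only by the tool jog_arm, never from a script. Its argument "increments" is a list of rows, each a list of 7 numbers: the shift along the tool's x, y, z in m, then the turn, a rotation vector about the tool's x, y, z in rad, then the opening, from 0 (shut) to 1 (fully open). A call has 1 to 10 rows; each row shifts and turns the pose as measured when the row begins, along the tool's axes as they then stand; what a row does not reach is not made up. A row lasts 1/8 s, in which the tool goes at most 62.5 mm and 10.7 degrees, less where a joint would pass 70% of its speed; a pose out of reach is approached as far as the arm can. A call with a gripper value outside its range is refused whole. The fingers move at their own pace and stop on an object; "force" is the grip in N (left out, the last holds). Time passes only in rows, so rows that do not move let the fingers close. It gives the time, the measured TCP pose, the force and the opening at its end, in the units of the state.
- readout.read_state(): the state, without advancing time (a new reading comes with each control period).
- read_camera(name): name is "scene" or "top" or "wrist"; returns a dict with "img" (420x560x3 uint8, blue, green, red), "range_z" (420x560 float32, m along the optical axis (not along the pixel's ray), 0 where there is no reading), "fx", "fy", "cx", "cy" (pixels), "world_from_camera" (4x4, takes a point from camera to world coordinates). Camera axes: x right, y down, z forward; pixel columns grow to the right and rows downward; lengths in m; the calibration is good to about 2 mm. A picture is of the moment at which its call begins.
- bot.finish_job(): hands the job in, once; it reports no verdict.
Trained networks look in a picture, given as the dict that the camera call returned (one of the last four; its "shot" number tells which), for a name from the list of things; names that differ only in an ending like _2 or _b are one class to them, and where a whole thing is asked for, a point or a joint stands for the part that bears it (a point fixed in the world has none). Each returns a list of dicts, best first, with "p" (0 to 1); they miss things now and then, are a little off and sometimes report something else, mostly with a low value. They report only what shows in the picture. A call takes as long as a camera call. They do not tell look-alikes from the thing itself.
- spotter.masks_of(picture, thing): "mask" (420x560 bool, what is visible of it) and "location" ([column, row] in pixels, amid what is visible of it).
- spotter.spot_point(picture, thing): "location" ([column, row] in pixels: a listed point, or the origin of a listed thing).
The state is a dict: "time": time; "q": joint angles; "joint_vel": joint speeds; "joint_torque": joint torques, N m; "tool_pos": TCP position; "tcp_rot": TCP orientation; "wrist_force": force on the tool from outside, world axes, zero at the start; "torque": the same for the moment, N m; "width": opening from 0.0 (shut) to 1.0 (fully open).
Only numpy, scipy, OpenCV 4.12 (cv2) and the standard library are available. Lean on these libraries where they do the work, as an engineer would, in place of code of your own. Each camera call takes 0.05 s, during which the arm holds its last target. There are 200 camera calls.

## Task

Take the plain straight test bar (the one without a waist or a collar) from the grey rack and lay it in the V-groove of the gauging cradle, well clear of the end stop. Then push it along the groove until its end bears lightly but definitely on the sprung stop, touching the stop with nothing but the bar and without ramming it, and leave the bar there, lying in the groove and touching the stop. Do not disturb the other bars or the things on the bench.

Things in the scene. Friction and masses are not known exactly. Their poses are not given: they have to be found in the camera images.
- bar_mid (a point): Centre of the plain aluminium test bar: a straight round cylinder, 25 mm in diameter, 120 mm long, about 0.16 kg, x along the bar (both ends alike). It starts level in one of the rack's three places, centre 42 mm above the table. Sliding in the groove it drags with 1 to 3 N.
- rack: Fixed flat grey rack, base 130 x 235 mm with its top 8 mm above the table, origin on the table under its centre. Two notched ribs 84 mm apart (along its x) carry three bars along x, side by side, 76 mm apart in y, in any order: plain, waisted and collared. Beside the middle of each bar there is free room for fingers down to the base.
- groove (a point): Point on the axis that the 25 mm bar takes when lying in the cradle's V-groove, half-way along the rail, 55 mm above the table. x points along the groove to the end stop, z up. The rail is 240 mm long (120 mm either way), open at its -x end. It is 20 mm wide, narrower than the bar, and its edges lie 9.5 mm below the bar's axis, so fingers holding the bar may straddle it.
- cradle: Fixed steel gauging cradle; origin on the table 55 mm below groove, same axes. Base plate 290 x 100 mm, top 10 mm above the table. A post (44 mm wide, 78 mm high, 136 to 150 mm along x) holds a screw with the stop: an 18 mm round face on the groove's axis, anywhere from 70 to 110 mm along x, not measured: find it by feel. It is sprung, 4 N per mm, 6 mm travel, and must not take over 18 N.
- waisted: The bar with a 14 mm waist in its middle, 120 mm long, 25 mm ends; origin at its centre, x along it. Leave it alone.
- flanged: The bar with a 36 mm collar in its middle, 120 mm long, 25 mm in diameter; origin at its centre, x along it. Leave it alone.
- mouse: Black computer mouse, 105 x 60 x 32 mm; a bystander, leave it where it is.
- calliper: Digital calliper lying flat, 220 x 75 x 12 mm; a bystander, leave it where it is.
- roller: Short loose bending roller, 30 mm in diameter, 60 mm long, lying on the bench; a bystander, leave it where it is.
- weight: Steel disc weight, 48 mm in diameter, 35 mm high; a bystander, leave it where it is.
- driver: Screwdriver with a black handle, lying; a bystander, leave it where it is.
- marker: Marker pen, 140 mm long, lying; a bystander, leave it where it is.
Mind the look-alikes: they are no part of the job. What is shaped like the part that bears bar_mid but green or purple is not meant.

How it is judged:
On the way, in this order (a step that is already met when the one before it is completed fails the run):
1. the bar lies in the groove, its end at least 15 mm short of the stop (contact force between bar and cradle above 0.3 N and angle between the x axis of bar and the x axis of cradle, either way round below 0.06 rad and y of bar_mid in the frame of groove between -0.003 and 0.003 m and z of bar_mid in the frame of groove between -0.003 and 0.003 m and x of bar_mid in the frame of groove above -0.1 m and x of bar_mid in the frame of stop below -0.075 m), for 0.2 s.
2. the bar's end presses on the stop with more than 2 N (contact force between bar and stop above 2 N), for 0.2 s.
At the end, for the whole second after the job is handed in: The plain bar lies at rest and released in the groove (axis within 2.5 mm and 0.04 rad of the groove's) with its end within 1.5 mm of the stop's face (x of bar_mid in the frame of stop between -0.0615 and -0.058 m and angle between the x axis of bar and the x axis of cradle, either way round below 0.04 rad and y of bar_mid in the frame of groove between -0.0025 and 0.0025 m and z of bar_mid in the frame of groove between -0.0025 and 0.0025 m and linear speed of bar below 0.01 m/s); the robot touches nothing.
It fails at once if the stop was rammed: more than 18 N between bar and stop (contact force between bar and stop above 18 N).
It fails at once if the robot pressed on the stop itself (contact force between any of the fingers, the arm and stop above 1 N).
It fails at once if another bar or a thing on the bench was disturbed (moved more than 15 mm) (distance of any of waisted, flanged, mouse, calliper, weight, roller, driver, marker from where it was at the start of the episode above 0.015 m).
It also fails if it takes over 67 s, if anything falls off the work surface, if the arm or the gripper's body presses on something with over 40 N, if the wrist force passes 120 N, or if a joint passes its speed limit or range.

## Working session

There is one attempt and no reset: what is moved stays moved. The work goes in short steps, Python scripts to look and compute and a tool call to move; the robot and the scene stay as the last step left them, time stands still between calls to the robot, and variables do not carry over. Pictures are saved under pics/ and viewed, about 8 in all and at most 12, crops included, and the job is handed in when it is done.

Besides the shell and the picture viewer there is one more tool, called by a JSON object that holds its "op" and its "data". jog_arm: Moves the arm, as the interface text tells. Its arguments: {"type":"object","properties":{"increments":{"type":"array"},"force":{"type":"number"}},"required":["increments"]}

```bash
mkdir -p pics; ls
python3 - <<'E'
from workcell import readout, read_camera, bot, spotter
import cv2,numpy as np
s=readout.read_state(); print({k:np.round(v,4).tolist() for k,v in s.items()})
ims=[]
for n in ["scene","top"]:
    c=read_camera(n); ims.append(c["img"]); print(n,c["fx"],c["cx"],c["cy"],np.round(c["world_from_camera"],3).tolist())
    for t in ["bar_mid","rack","groove","cradle","waisted","flanged"]:
        print(t,[(np.round(d["location"],1).tolist(),round(d["p"],2)) for d in spotter.spot_point(c,t)[:3]])
    cv2.imwrite(f"pics/{n}.png",c["img"])
E
```

```text
pics
{'time': 0.0, 'q': [-1.2889, 0.2648, 1.6054, -0.0, 1.2737, -0.0369], 'joint_vel': [0.0003, -0.0014, 0.0002, -0.0012, -0.0003, 0.0012], 'joint_torque': [-0.0007, -51.5111, -36.7313, -0.0002, 0.0128, -0.0], 'tool_pos': [0.2114, -0.6403, 0.244], 'tcp_rot': [-1.3419, 0.9725, -0.9696], 'wrist_force': [0.586, 0.0981, -0.6705], 'torque': [-0.015, 0.0139, -0.0095], 'width': 1.0006}
scene 446.4630722600643 281.21617555404225 214.59684826401184 [[0.853, 0.337, -0.398, 0.986], [0.522, -0.561, 0.643, -0.733], [-0.007, -0.756, -0.654, 0.847], [0.0, 0.0, 0.0, 1.0]]
bar_mid [([309.2, 181.9], 0.75), ([253.8, 173.3], 0.68), ([256.9, 234.0], 0.63)]
rack [([307.0, 197.1], 0.63)]
groove [([251.6, 280.2], 0.59)]
cradle [([251.7, 294.3], 0.67)]
waisted [([317.7, 168.9], 0.59)]
flanged [([297.8, 198.9], 0.94)]
top 417.29067544132636 277.19892614051696 213.50214752460053 [[-0.018, -0.974, 0.226, 0.275], [-1.0, 0.017, -0.006, 0.018], [0.002, -0.226, -0.974, 1.191], [0.0, 0.0, 0.0, 1.0]]
bar_mid [([211.4, 304.2], 0.77), ([203.3, 233.3], 0.68), ([287.1, 245.3], 0.65)]
rack [([199.0, 233.5], 0.6)]
groove [([351.2, 201.0], 0.85)]
cradle [([349.8, 209.7], 0.62)]
waisted [([179.7, 237.3], 0.56)]
flanged [([231.2, 229.7], 0.96), ([417.0, 243.8], 0.39)]
```

View pics/top.png

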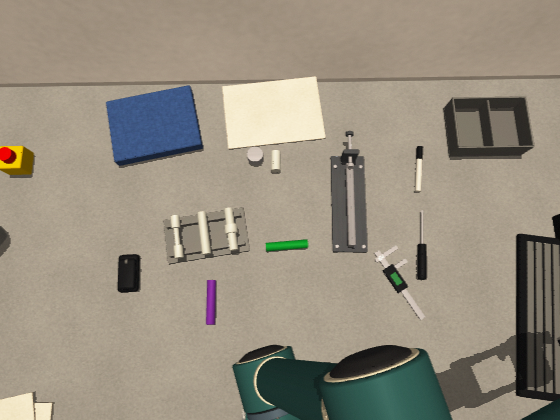

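View pics/scene.png

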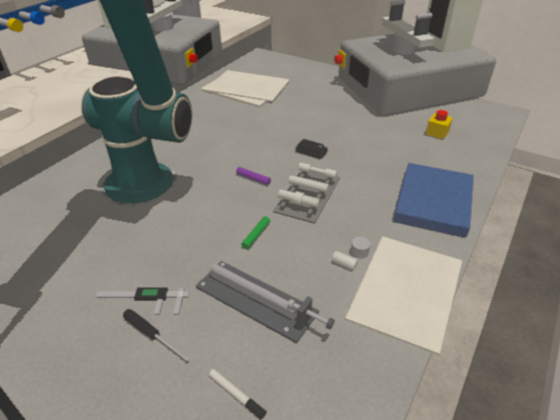

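Top view: the rack is at about (205,235), with the waisted bar at (177,236), the plain one in the middle at (204,233) and the collared one at (231,230). The cradle is at (349,204), with its post and stop at the top (350,150).
Candidates for the plain bar are the middle rack bar (204,233), waisted (177,236), collared (231,230), green (287,245) and purple (211,303). I choose (204,233) and will check it in a crop.

```bash
cat > h.py <<'E'
from workcell import readout, read_camera, bot, spotter
import cv2,numpy as np
from scipy.spatial.transform import Rotation as R
def cloud(c):
    v,u=np.mgrid[:420,:560]; z=c["range_z"].astype(float)
    p=np.stack([(u-c["cx"])/c["fx"]*z,(v-c["cy"])/c["fy"]*z,z],-1)
    T=c["world_from_camera"]; p=p@T[:3,:3].T+T[:3,3]; p[z==0]=np.nan; return p
def fit(P,name):
    xy=P[:,:2]; m=xy.mean(0); a=np.linalg.svd(xy-m,full_matrices=False)[2][0]
    if a[0]<0:a=-a
    t=(xy-m)@a; n=(xy-m)@[-a[1],a[0]]
    mid=m+a*(np.percentile(t,1)+np.percentile(t,99))/2+np.array([-a[1],a[0]])*(np.percentile(n,2)+np.percentile(n,98))/2
    print(name,len(P),"mid",mid.round(4),"yaw",round(np.arctan2(a[1],a[0]),4),"len",np.ptp(t).round(3),"wid",np.ptp(n).round(3),"z",np.percentile(P[:,2],[2,50,98]).round(4))
    return mid,a
E
python3 - <<'E'
from h import *
for n in ["top","scene"]:
    c=read_camera(n); P=cloud(c); H=P[...,2]
    if n=="top": cv2.imwrite("pics/crop.png",cv2.resize(c["img"][195:275,150:260],None,fx=6,fy=6,interpolation=cv2.INTER_CUBIC))
    px=(204,233) if n=="top" else (308,184)
    for d in spotter.masks_of(c,"bar_mid")[:4]:
        print(n,d["location"],round(d["p"],2)); m=d["mask"]&(H>.035)
        if m.sum()>20: fit(P[m],"bar")
    for d in spotter.masks_of(c,"cradle")[:1]:
        m=cv2.dilate(d["mask"].astype(np.uint8),np.ones((3,3)))>0
        fit(P[d["mask"]],"cradle"); fit(P[m&(H>.005)&(H<.016)],"base"); fit(P[m&(H>.03)&(H<.05)],"rail"); fit(P[m&(H>.066)],"post")
E
```

```text
top [286.8, 245.7] 0.73
top [213.2, 300.9] 0.62
top [205.5, 233.6] 0.56
bar 358 mid [0.4898 0.2172] yaw 0.148 len 0.12 wid 0.024 z [0.0417 0.0508 0.0561]Traceback (most recent call last):
  File "<stdin>", line 11, in <module>
  File "h.py", line 9, in fit
    xy=P[:,:2]; m=xy.mean(0); a=np.linalg.svd(xy-m,full_matrices=False)[2][0]
                                ~~~~~~~~~~~~~^^^^^^^^^^^^^^^^^^^^^^^^^^
    u, s, vh = gufunc(a, signature=signature)
               ~~~~~~^^^^^^^^^^^^^^^^^^^^^^^^
    raise LinAlgError("SVD did not converge")
numpy.linalg.LinAlgError: SVD did not converge
```

View pics/crop.png

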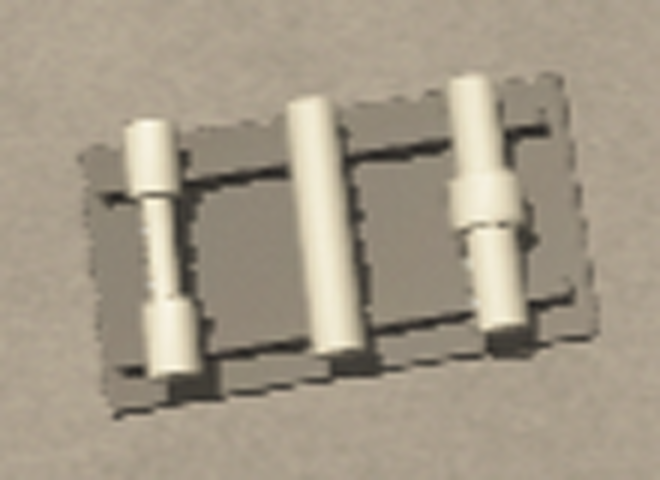

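The crop confirms it: waisted is on the left, plain in the middle at crop (327,225), collared on the right.

```bash
sed -i 's/    xy=P\[:,:2\]/    P=P[np.isfinite(P[:,2])]; xy=P[:,:2]/' h.py
python3 - <<'E'
from h import *
for n in ["top","scene"]:
    c=read_camera(n); P=cloud(c); H=P[...,2]
    for d in spotter.masks_of(c,"bar_mid")[:4]:
        m=d["mask"]&(H>.045)
        if m.sum()>60: print(d["location"]);fit(P[m],"bar")
    for d in spotter.masks_of(c,"cradle")[:1]:
        m=cv2.dilate(d["mask"].astype(np.uint8),np.ones((3,3)))>0
        fit(P[d["mask"]],"cradle"); fit(P[m&(H>.006)&(H<.016)],"base"); fit(P[m&(H>.03)&(H<.05)],"rail"); fit(P[m&(H>.066)],"post")
s=readout.read_state(); print(s["time"],R.from_rotvec(s["tcp_rot"]).as_matrix().round(3),s["tool_pos"])
E
```

```text
[201.8, 232.9]
bar 343 mid [0.4911 0.2171] yaw 0.1415 len 0.12 wid 0.024 z [0.0455 0.051  0.0563]
cradle 3545 mid [ 0.6048 -0.1994] yaw -0.0246 len 0.356 wid 0.106 z [0.0018 0.0098 0.0725]
base 2307 mid [ 0.5777 -0.1984] yaw -0.02 len 0.289 wid 0.102 z [0.0062 0.0092 0.0139]
rail 585 mid [ 0.5801 -0.1983] yaw -0.0203 len 0.322 wid 0.042 z [0.0343 0.0418 0.0474]
post 96 mid [ 0.741  -0.2038] yaw -0.0745 len 0.073 wid 0.043 z [0.0667 0.0759 0.0805]
[311.2, 182.5]
bar 192 mid [0.4942 0.2154] yaw 0.1491 len 0.116 wid 0.02 z [0.0453 0.0515 0.0561]
1.15 [[ 0.313 -0.     0.95 ]
 [-0.95  -0.     0.313]
 [ 0.    -1.    -0.   ]] [ 0.21156095 -0.64099093  0.24528728]
```

{"op": "jog_arm", "data": {"increments": [[-0.031,0,0.044,0,0,0,1],[-0.031,0,0.044,0,0,0,1],[-0.031,0,0.044,0,0,0,1],[-0.031,0,0.044,0,0,0,1],[-0.031,0,0.044,0,0,0,1],[-0.031,0,0.044,0,0,0,1],[-0.031,0,0.044,0,0,0,1],[-0.031,0,0.044,0,0,0,1],[-0.031,0,0.044,0,0,0,1],[0,0,0,0,0.17,0,1]]}}

```text
time: 2.4
tool_pos: [0.5096, -0.242, 0.2465]
tcp_rot: [-1.272, 1.099, -1.11]
wrist_force: [-0.1, -0.7, 1.1]
width: 0.998
```

```bash
cat >> h.py <<'E'
def rel(target,yaw):
    s=readout.read_state(); M=R.from_rotvec(s["tcp_rot"]).as_matrix(); d=np.array(target)-s["tool_pos"]
    cur=np.arctan2(M[1,0],M[0,0]); e=(yaw-cur+np.pi/2)%np.pi-np.pi/2   # jaw axis yaw
    print("t",round(s["time"],2),"pos",np.round(s["tool_pos"],4),"x yaw",cur.round(4),"y axis",M[:,1].round(4),"shift tool",(M.T@d).round(4),"turn y",round(-e,4),"F",np.round(s["wrist_force"],2),"w",round(s["width"],3))
def grab(n):
    c=read_camera(n); return c,cloud(c)
E
python3 - <<'E'
from h import *
c,P=grab("wrist"); H=P[...,2]; cv2.imwrite("pics/w1.png",c["img"])
for d in spotter.masks_of(c,"cradle")[:1]:
    m=cv2.dilate(d["mask"].astype(np.uint8),np.ones((5,5)))>0
    fit(P[m&(H>.006)&(H<.016)],"base"); fit(P[m&(H>.035)&(H<.05)],"rail"); fit(P[m&(H>.066)],"post")
rel([.49,.217,.2],-np.pi/2+.145)
E
```

```text
base 18603 mid [ 0.5581 -0.1983] yaw -0.0556 len 0.249 wid 0.106 z [0.0088 0.0104 0.0122]
rail 5178 mid [ 0.5588 -0.1984] yaw -0.0281 len 0.216 wid 0.02 z [0.0397 0.0435 0.0465]h.py:9: RuntimeWarning: Mean of empty slice.
  P=P[np.isfinite(P[:,2])]; xy=P[:,:2]; m=xy.mean(0); a=np.linalg.svd(xy-m,full_matrices=False)[2][0]
  ret = um.true_divide(
Traceback (most recent call last):
  File "h.py", line 9, in fit
    P=P[np.isfinite(P[:,2])]; xy=P[:,:2]; m=xy.mean(0); a=np.linalg.svd(xy-m,full_matrices=False)[2][0]
                                                          ~~~~~~~~~~~~~~~~~~~~~~~~~~~~~~~~~~~~~~~~~~^^^
IndexError: index 0 is out of bounds for axis 0 with size 0
```

View pics/w1.png

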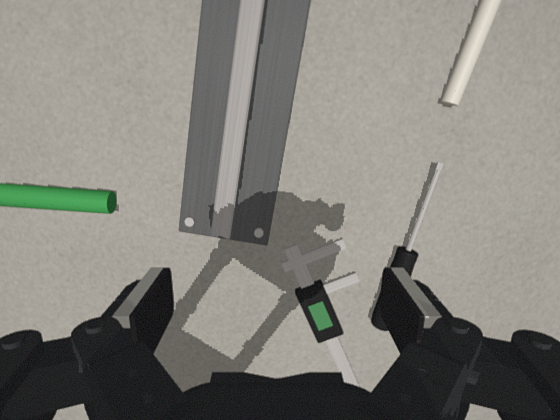

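The wrist view shows the rail clearly, from (235,0) to (225,235), with the groove open towards the robot. Next I go to the rack for a close look.

{"op": "jog_arm", "data": {"increments": [[-0.056,0,0.005,0,0,0,1],[-0.056,0,0,0,0,0,1],[-0.056,0,-0.005,0,0,0,1],[-0.056,0,-0.005,0,0,0,1],[-0.056,0,-0.005,0,0,0,1],[-0.056,0,-0.005,0,0,0,1],[-0.056,0,-0.005,0,0,0,1],[-0.05,0,-0.005,0,0,0,1],[0,0,0,0,0,0,1]]}}

```text
time: 3.62
tool_pos: [0.4163, 0.1943, 0.2452]
tcp_rot: [-1.277, 1.08, -1.1]
wrist_force: [0.8, -0.7, -0.9]
width: 1.006
```

Run:
```python
from h import *
c,P=grab("wrist"); H=P[...,2]; cv2.imwrite("pics/w2.png",c["img"])
for d in spotter.masks_of(c,"bar_mid")[:3]:
    m=d["mask"]&(H>.043)
    print(d["location"],d["p"])
    if m.sum()>60: mid,a=fit(P[m],"bar")
rel([.491,.2165,.2],-np.pi/2+.145)
```

```text
[263.9, 96.8] 0.97
bar 3818 mid [0.4921 0.2177] yaw 0.1434 len 0.12 wid 0.024 z [0.046  0.053  0.0556]
[250.7, 275.6] 0.59
[474.7, 172.3] 0.58
t 3.73 pos [0.4171 0.1919 0.245 ] x yaw -1.4148 y axis [ 0.0118 -0.0063 -0.9999] shift tool [-0.0132  0.0458  0.0764] turn y 0.011 F [-0.4   0.17 -0.08] w 1.0
```

View pics/w2.png

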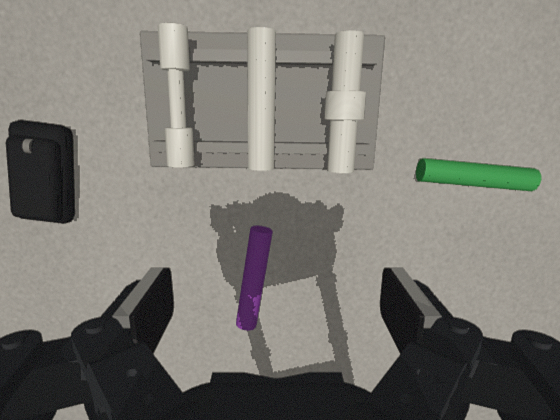

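The wrist view shows the plain bar in the middle at (262,97), p 0.97, and the fit agrees with the top camera. Next I approach with the fingers half open.

{"op": "jog_arm", "data": {"increments": [[-0.004,0.02,0.025,0,0.011,0,0.55],[-0.004,0.02,0.025,0,0,0,0.55],[-0.004,0.02,0.025,0,0,0,0.55],[0,0.04,0,0,0,0,0.55],[0,0,0,0,0,0,0.55]]}}

```text
time: 4.35
tool_pos: [0.4977, 0.2047, 0.1449]
tcp_rot: [-1.267, 1.091, -1.12]
wrist_force: [-0.2, 0.1, 0.5]
width: 0.552
```

```bash
cat >> h.py <<'E'
def rel(target,yaw):
    s=readout.read_state(); r=R.from_rotvec(s["tcp_rot"]); M=r.as_matrix(); d=np.array(target)-s["tool_pos"]
    x=np.array([np.cos(yaw),np.sin(yaw),0]); x=x*np.sign(x@M[:,0]); y=np.array([0,0,-1.]); T=np.c_[x,y,np.cross(x,y)]
    print("t",round(s["time"],2),"pos",np.round(s["tool_pos"],4),"shift tool",(M.T@d).round(4),"turn",(r.inv()*R.from_matrix(T)).as_rotvec().round(4),"F",np.round(s["wrist_force"],2),"w",round(s["width"],3))
E
python3 - <<'E'
from h import *
rel([.492,.2175,.041],-np.pi/2+.1434)
c=read_camera("wrist"); rel([.492,.2175,.041],-np.pi/2+.1434)
E
```

```text
t 4.35 pos [0.4977 0.2047 0.1449] shift tool [-0.0145  0.1037 -0.0054] turn [-0.0143 -0.005   0.0103] F [-0.22  0.07  0.45] w 0.552
t 4.4 pos [0.4998 0.2056 0.1476] shift tool [-0.0139  0.1063 -0.0082] turn [-0.0197 -0.005   0.0093] F [ 0.65 -0.35  1.03] w 0.549
```

{"op": "jog_arm", "data": {"increments": [[-0.014,0.02,-0.007,-0.015,-0.005,0.01,0.55],[0,0.02,0,0,0,0,0.55],[0,0,0,0,0,0,0.55],[0,0,0,0,0,0,0.55]]}}

```text
time: 4.9
tool_pos: [0.4939, 0.2199, 0.1108]
tcp_rot: [-1.261, 1.098, -1.105]
wrist_force: [-0.3, -0.5, 1.1]
width: 0.551
```

Run:
```python
from h import *
for i in range(4):
    rel([.492,.2175,.041],-np.pi/2+.1434); read_camera("wrist")
```

```text
t 4.9 pos [0.4939 0.2199 0.1108] shift tool [ 0.0025  0.0698 -0.003 ] turn [-0.0114 -0.0009 -0.0046] F [-0.25 -0.48  1.1 ] w 0.551
t 4.95 pos [0.4938 0.2199 0.1108] shift tool [ 0.0024  0.0698 -0.0029] turn [-0.0113 -0.0009 -0.0045] F [ 0.68 -0.01  0.41] w 0.548
t 5.0 pos [0.4939 0.2198 0.1109] shift tool [ 0.0023  0.0699 -0.003 ] turn [-0.0116 -0.001  -0.0045] F [-0.84 -0.49 -0.28] w 0.551
t 5.05 pos [0.494  0.2198 0.1109] shift tool [ 0.0023  0.0698 -0.0031] turn [-0.0117 -0.0011 -0.0045] F [ 0.15 -1.23  0.36] w 0.55
```

{"op": "jog_arm", "data": {"increments": [[0.0025,0.02,-0.003,-0.011,0,-0.0045,0.55],[0,0.018,0,0,0,0,0.55],[0,0,0,0,0,0,0.55],[0,0,0,0,0,0,0.55]]}}

```text
time: 5.6
tool_pos: [0.4909, 0.2165, 0.0695]
tcp_rot: [-1.275, 1.104, -1.104]
wrist_force: [0.3, 0.2, -0.5]
width: 0.547
```

Run:
```python
from h import *
rel([.492,.2175,.041],-np.pi/2+.1434)
```

```text
t 5.6 pos [0.4909 0.2165 0.0695] shift tool [-0.0008  0.0285  0.0013] turn [ 0.0013 -0.0012  0.0006] F [ 0.33  0.17 -0.46] w 0.547
```

{"op": "jog_arm", "data": {"increments": [[0,0.014,0,0,0,0,0.55],[-0.0005,0.014,0.001,0,0,0,0.55],[0,0,0,0,0,0,0.55],[0,0,0,0,0,0,0.2],[0,0,0,0,0,0,0.2],[0,0,0,0,0,0,0.2],[0,0,0,0,0,0,0.2]], "force": 40}}

```text
time: 6.48
tool_pos: [0.4922, 0.2192, 0.0406]
tcp_rot: [-1.271, 1.105, -1.102]
wrist_force: [0.5, -0.3, -1.6]
width: 0.275
```

Run:
```python
from h import *
rel([.492,.2175,.041],-np.pi/2+.1434)
```

```text
t 6.47 pos [0.4922 0.2192 0.0406] shift tool [ 0.0017 -0.0004 -0.0005] turn [-0.0002 -0.0018 -0.0024] F [ 0.48 -0.3  -1.63] w 0.275
```

{"op": "jog_arm", "data": {"increments": [[0,-0.02,0,0,0,0,0.2],[0,-0.03,0,0,0,0,0.2],[0,-0.04,0,0,0,0,0.2],[0.04,0,0,0,0,0,0.2],[0.05,0,0,0,0,0,0.2],[0.05,0,0,0,0,0,0.2],[0.05,0,0,0,0,0,0.2],[0.05,0,0,0,0,0,0.2],[0.04,0,0,0,0,0,0.2],[0,0,0,0,0.168,0,0.2]]}}

```text
time: 7.72
tool_pos: [0.5326, -0.0694, 0.1333]
tcp_rot: [-1.197, 1.228, -1.232]
wrist_force: [-0.5, 1.2, -1.5]
width: 0.279
```

Run:
```python
from h import *
rel([.50,-.1968,.13],-np.pi/2-.025)
```

```text
t 7.72 pos [ 0.5326 -0.0694  0.1333] shift tool [ 0.1283  0.0036 -0.029 ] turn [-0.0014 -0.0033  0.0025] F [-0.48  1.23 -1.48] w 0.279
```

{"op": "jog_arm", "data": {"increments": [[0.04,-0.015,-0.01,0,0,0,0.2],[0.045,-0.015,-0.01,0,0,0,0.2],[0.043,0,-0.01,0,0,0,0.2],[0,0,0,0,0,0,0.2],[0,0,0,0,0,0,0.2]]}}

```text
time: 8.35
tool_pos: [0.4962, -0.2016, 0.1635]
tcp_rot: [-1.197, 1.232, -1.235]
wrist_force: [-0.8, -0.1, -1.1]
width: 0.28
```

Run:
```python
from h import *
rel([.55,-.1982,.06],-np.pi/2-.025)
c,P=grab("wrist"); H=P[...,2]; cv2.imwrite("pics/w3.png",c["img"])
rel([.55,-.1982,.06],-np.pi/2-.025)
s=readout.read_state(); z=s["tool_pos"][2]
X,Y=P[...,0],P[...,1]
fit(P[(abs(H-z)<.02)&(abs(Y+.2)<.05)&(X>s["tool_pos"][0]+.03)],"held ahead")
reg=(abs(Y+.2)<.06)&(X>.4)
print("post/stop z hist", np.histogram(X[reg&(H>.055)&(H<.09)],bins=np.arange(.6,.8,.01)))
r=reg&(H>.040)&(H<.049); fit(P[r&(X<.68)],"rail")
b=reg&(H>.006)&(H<.014); fit(P[b],"base")
for lo in np.arange(.44,.74,.03):
    k=r&(X>lo)&(X<lo+.03)
    if k.sum()>10: print(round(lo,2),k.sum(),np.percentile(Y[k],[2,50,98]).round(4))
```

```text
t 8.35 pos [ 0.4962 -0.2016  0.1635] shift tool [-0.0055  0.1034  0.0537] turn [ 0.0006 -0.0073  0.0033] F [-0.81 -0.1  -1.06] w 0.28
t 8.4 pos [ 0.4962 -0.2014  0.1634] shift tool [-0.0053  0.1033  0.0537] turn [ 0.0009 -0.0064  0.0036] F [-0.19  0.32 -2.8 ] w 0.276
held ahead 6052 mid [ 0.5415 -0.2041] yaw -0.0526 len 0.031 wid 0.025 z [0.164  0.1765 0.1789]
post/stop z hist (array([0, 0, 0, 0, 0, 0, 0, 0, 0, 0, 0, 0, 0, 0, 0, 0, 0, 0, 0, 0]), array([0.6 , 0.61, 0.62, 0.63, 0.64, 0.65, 0.66, 0.67, 0.68, 0.69, 0.7 ,
       0.71, 0.72, 0.73, 0.74, 0.75, 0.76, 0.77, 0.78, 0.79, 0.8 ]))
rail 4072 mid [ 0.5904 -0.1991] yaw -0.0294 len 0.087 wid 0.02 z [0.0403 0.0436 0.0465]
base 20534 mid [ 0.5432 -0.197 ] yaw -0.144 len 0.216 wid 0.122 z [0.0089 0.0105 0.012 ]
0.53 526 [-0.2076 -0.1981 -0.1884]
0.56 1331 [-0.2082 -0.1984 -0.1892]
0.59 1479 [-0.2091 -0.1995 -0.19  ]
0.62 736 [-0.2097 -0.1998 -0.1906]
```

View pics/w3.png

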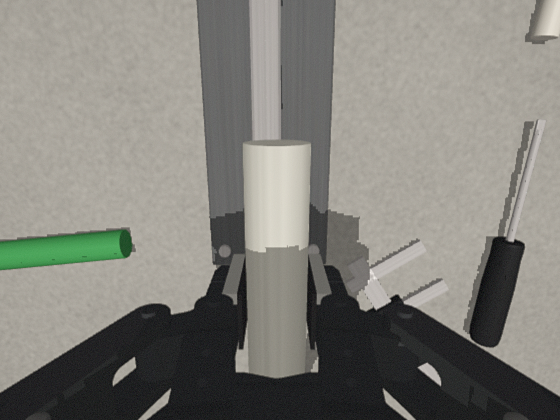

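The wrist view shows the bar held centrally, its front end at (277,143) in line with the rail at (265,60). I move over the groove, well short of the stop.

{"op": "jog_arm", "data": {"increments": [[-0.003,0.015,0.03,0,-0.003,0,0.2],[-0.003,0.03,0.027,0,0,0.003,0.2],[0,0.03,0,0,0,0,0.2],[0,0,0,0,0,0,0.2],[0,0,0,0,0,0,0.2]]}}

```text
time: 9.02
tool_pos: [0.5569, -0.1917, 0.0873]
tcp_rot: [-1.199, 1.225, -1.225]
wrist_force: [0.4, -0.2, -1.3]
width: 0.277
```

Run:
```python
from h import *
rel([.553,-.1967,.0535],-np.pi/2-.028)
c,P=grab("wrist"); H=P[...,2]; X,Y=P[...,0],P[...,1]; cv2.imwrite("pics/w4.png",c["img"])
s=readout.read_state(); z=s["tool_pos"][2]; x=s["tool_pos"][0]
m=(H>z+.006)&(H<z+.02)&(abs(Y+.2)<.02)&(X>x+.02)&(X<x+.07); fit(P[m],"held")
for lo in np.arange(.56,.62,.01):
    k=m&(X>lo)&(X<lo+.01)
    if k.sum()>10: print(round(lo,2),k.sum(),np.percentile(Y[k],[2,98]).round(4).tolist(), ((np.percentile(Y[k],2)+np.percentile(Y[k],98))/2).round(4), H[k].max().round(4))
r=(abs(Y+.2)<.02)&(H>.040)&(H<.049)&(X>x+.065)
for lo in np.arange(.61,.69,.01):
    k=r&(X>lo)&(X<lo+.01)
    if k.sum()>10: print("rail",round(lo,2),k.sum(),((np.percentile(Y[k],2)+np.percentile(Y[k],98))/2).round(4))
c,P=grab("top"); H=P[...,2]; X,Y=P[...,0],P[...,1]
k=(abs(Y+.2)<.012)&(H>.05)&(H<.062)&(X>.63)&(X<.8); print("stop pts X",np.percentile(X[k],[0,2,10,50,100]).round(4) if k.any() else 0, k.sum())
```

```text
t 9.03 pos [ 0.5569 -0.1917  0.0873] shift tool [ 0.0051  0.0338 -0.0038] turn [-0.0002  0.0068  0.0003] F [ 0.43 -0.22 -1.26] w 0.277
held 7498 mid [ 0.597  -0.1937] yaw -0.023 len 0.041 wid 0.024 z [0.0943 0.1005 0.1028]
0.57 551 [-0.2042, -0.1822] -0.1932 0.1032
0.58 1665 [-0.2046, -0.1822] -0.1934 0.1037
0.59 1776 [-0.2046, -0.1825] -0.1936 0.104
0.6 1921 [-0.2049, -0.1826] -0.1938 0.1038
0.61 1585 [-0.2052, -0.1828] -0.194 0.1038
rail 0.62 742 -0.1999
rail 0.63 917 -0.2002
rail 0.64 972 -0.2004
rail 0.65 1020 -0.2007
rail 0.66 1064 -0.201
rail 0.67 454 -0.2013
stop pts X [0.7071 0.7114 0.7365 0.7575 0.7811] 60
```

{"op": "jog_arm", "data": {"increments": [[0.005,0,-0.004,0,0.007,0,0.2],[0,0,0,0,0,0,0.2],[0,0.015,0,0,0,0,0.2],[0,0.013,0,0,0,0,0.2],[0,0,0,0,0,0,0.2],[0,0,0,0,0,0,0.2]]}}

```text
time: 9.88
tool_pos: [0.5529, -0.1982, 0.0599]
tcp_rot: [-1.193, 1.228, -1.234]
wrist_force: [-0.3, -0.4, -1.1]
width: 0.278
```

Run:
```python
from h import *
rel([.553,-.1967,.0535],-np.pi/2-.028)
```

```text
t 9.88 pos [ 0.5529 -0.1982  0.0599] shift tool [-0.0015  0.0063  0.0001] turn [-0.0036 -0.0024  0.0016] F [-0.31 -0.41 -1.13] w 0.278
```

{"op": "jog_arm", "data": {"increments": [[-0.0015,0.002,0,-0.003,-0.002,0.0015,0.2],[0,0.002,0,0,0,0,0.2],[0,0.001,0,0,0,0,0.2],[0,0,0,0,0,0,0.2]]}}

```text
time: 10.38
tool_pos: [0.5535, -0.1967, 0.055]
tcp_rot: [-1.195, 1.229, -1.231]
wrist_force: [0.2, 0.1, -2.3]
width: 0.276
```

Run:
```python
from h import *
rel([.553,-.1967,.0535],-np.pi/2-.028)
```

```text
t 10.38 pos [ 0.5535 -0.1967  0.055 ] shift tool [ 0.0001  0.0015 -0.0005] turn [-0.0013 -0.      0.0003] F [ 0.16  0.05 -2.3 ] w 0.276
```

Not yet in clear contact. I lower the last 1.5 mm, then open partly and look.

{"op": "jog_arm", "data": {"increments": [[0,0.001,0,0,0,0,0.2],[0,0.001,0,0,0,0,0.2],[0,0,0,0,0,0,0.2],[0,0,0,0,0,0,0.2]]}}

```text
time: 10.88
tool_pos: [0.5537, -0.1968, 0.0533]
tcp_rot: [-1.195, 1.228, -1.231]
wrist_force: [-0.4, 0.6, -1.9]
width: 0.278
```

Run:
```python
from h import *
for i in range(3): rel([.553,-.1967,.0535],-np.pi/2-.028); c=read_camera("wrist")
```

```text
t 10.88 pos [ 0.5537 -0.1968  0.0533] shift tool [-0.     -0.0002 -0.0007] turn [-0.0019 -0.      0.0006] F [-0.43  0.58 -1.93] w 0.278
t 10.93 pos [ 0.5538 -0.1968  0.0533] shift tool [-0.     -0.0002 -0.0008] turn [-0.002  -0.0001  0.0006] F [ 0.46 -0.25 -1.83] w 0.278
t 10.97 pos [ 0.5537 -0.1968  0.0533] shift tool [-0.     -0.0002 -0.0007] turn [-0.0019 -0.0001  0.0006] F [ 0.44  1.07 -2.08] w 0.272
```

{"op": "jog_arm", "data": {"increments": [[0,0.001,0,0,0,0,0.2],[0,0.001,0,0,0,0,0.2],[0,0,0,0,0,0,0.2]]}}

```text
time: 11.4
tool_pos: [0.5539, -0.1968, 0.0533]
tcp_rot: [-1.195, 1.228, -1.231]
wrist_force: [-0.6, 0.1, -1.5]
width: 0.28
```

Run:
```python
from h import *
for i in range(3): rel([.553,-.1967,.0535],-np.pi/2-.028); c=read_camera("wrist")
```

```text
t 11.4 pos [ 0.5539 -0.1968  0.0533] shift tool [-0.0001 -0.0002 -0.0009] turn [-0.0018 -0.0001  0.0006] F [-0.57  0.13 -1.53] w 0.28
t 11.45 pos [ 0.554  -0.1968  0.0533] shift tool [-0.0001 -0.0002 -0.001 ] turn [-0.002  -0.      0.0006] F [ 0.91 -0.5  -1.25] w 0.278
t 11.5 pos [ 0.554  -0.1968  0.0532] shift tool [-0.0001 -0.0003 -0.001 ] turn [-0.002  -0.      0.0006] F [-0.74  0.61  0.97] w 0.274
```

The tool no longer descends, so the bar is bearing in the groove. Release, and lift slightly.

{"op": "jog_arm", "data": {"increments": [[0,0,0,0,0,0,0.6],[0,0,0,0,0,0,0.6],[0,0,0,0,0,0,0.6],[0,-0.02,0,0,0,0,0.6],[0,-0.03,0,0,0,0,0.6],[0,-0.03,-0.05,0,0,0,0.6],[0,0,-0.05,0,0,0,0.6],[0,0,0,0,0,0,0.6]]}}

```text
time: 12.55
tool_pos: [0.454, -0.195, 0.1411]
tcp_rot: [-1.194, 1.222, -1.235]
wrist_force: [0.9, -0.9, 0.8]
width: 0.601
```

Run:
```python
from h import *
c,P=grab("wrist"); H=P[...,2]; X,Y=P[...,0],P[...,1]; cv2.imwrite("pics/w5.png",c["img"])
rel([.46,-.194,.063],-np.pi/2-.028)
m=(H>.056)&(H<.073)&(abs(Y+.2)<.025)&(X>.45)&(X<.66); fit(P[m],"bar")
k=(H>.046)&(H<.064)&(abs(Y+.2)<.012)&(X>.62); print(k.sum(),np.percentile(X[k],[0,5,50,100]) if k.any() else 0)
```

```text
t 12.6 pos [ 0.4568 -0.1959  0.1423] shift tool [-0.0024  0.0794  0.0022] turn [-0.0113  0.0012  0.0052] F [ 0.36 -0.77  1.  ] w 0.598
bar 6923 mid [ 0.5376 -0.1976] yaw -0.027 len 0.088 wid 0.024 z [0.0592 0.0661 0.0686]
0 0
```

View pics/w5.png

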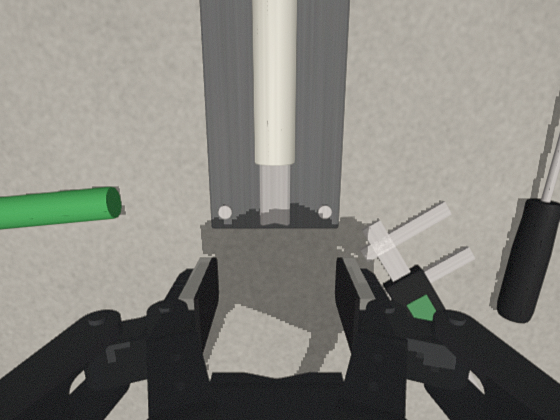

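The bar lies centrally in the groove, with its rear end at pixel (275,163), world x ≈ 0.4936. I'll shut the fingers and push the bar from behind. This can't put a side load on the groove.

{"op": "jog_arm", "data": {"increments": [[-0.0025,0,0.008,-0.011,0,0.005,0],[0,0,0,0,0,0,0],[0,0.02,0,0,0,0,0],[0,0.02,0,0,0,0,0],[0,0.015,0,0,0,0,0],[0,0,0,0,0,0,0],[0,0,0,0,0,0,0]]}}

```text
time: 13.48
tool_pos: [0.4735, -0.1948, 0.0884]
tcp_rot: [-1.196, 1.222, -1.23]
wrist_force: [0.3, -0.6, -0.6]
width: -0.003
```

Run:
```python
from h import *
rel([.468,-.1943,.062],-np.pi/2-.028)
```

```text
t 13.47 pos [ 0.4735 -0.1948  0.0884] shift tool [-0.0005  0.0263 -0.0056] turn [-0.0047  0.0042  0.0017] F [ 0.29 -0.59 -0.56] w -0.003
```

{"op": "jog_arm", "data": {"increments": [[0,0,-0.008,-0.0047,0.004,0.0017,0],[0,0.01,0,0,0,0,0],[0,0.009,0,0,0,0,0],[0,0.002,0,0,0,0,0],[0,0,0,0,0,0,0],[0,0,0,0,0,0,0]]}}

```text
time: 14.22
tool_pos: [0.4658, -0.1952, 0.0674]
tcp_rot: [-1.195, 1.228, -1.232]
wrist_force: [-0.4, -0.1, 0.7]
width: -0.003
```

Run:
```python
from h import *
rel([.468,-.1943,.062],-np.pi/2-.028)
c,P=grab("wrist"); H=P[...,2]; X,Y=P[...,0],P[...,1]
k=(H>.046)&(H<.064)&(abs(Y+.2)<.012)&(X>.62); print("wrist",k.sum(),np.percentile(X[k],[0,5,50,100]) if k.any() else 0)
for n in ("scene","top"):
    c,P=grab(n); H=P[...,2]; X,Y=P[...,0],P[...,1]
    k=(H>.050)&(H<.068)&(abs(Y+.2)<.016)&(X>.56)&(X<.73); print(n,np.sort(X[k]).round(3)[::3].tolist())
```

```text
t 14.22 pos [ 0.4658 -0.1952  0.0674] shift tool [-0.0009  0.0054  0.0022] turn [-0.002  -0.0003  0.0009] F [-0.41 -0.15  0.73] w -0.003
wrist 0 0
scene [0.56, 0.561, 0.561, 0.563, 0.563, 0.564, 0.565, 0.566, 0.567, 0.568, 0.569, 0.569, 0.57, 0.571, 0.572, 0.572, 0.574, 0.574, 0.575, 0.576, 0.577, 0.578, 0.579, 0.58, 0.581, 0.581, 0.582, 0.584, 0.584, 0.584, 0.585, 0.586, 0.587, 0.587, 0.588, 0.589, 0.59, 0.591, 0.592, 0.592, 0.593, 0.594, 0.595, 0.595, 0.596, 0.597, 0.598, 0.599, 0.6, 0.601, 0.601, 0.602, 0.603, 0.604, 0.604, 0.605, 0.605, 0.607, 0.607, 0.608, 0.609, 0.609, 0.61, 0.611, 0.611, 0.612, 0.612, 0.613, 0.613, 0.613, 0.613, 0.613, 0.613, 0.614, 0.614, 0.674, 0.676, 0.676, 0.677, 0.678, 0.679, 0.68, 0.681, 0.681, 0.682, 0.682, 0.683, 0.683, 0.684, 0.684, 0.686, 0.687, 0.689, 0.691, 0.691, 0.693, 0.695, 0.696, 0.698, 0.719, 0.719, 0.719, 0.719, 0.719, 0.72, 0.72, 0.72, 0.72, 0.72, 0.721, 0.723, 0.723, 0.725, 0.727, 0.727, 0.729]
top [0.562, 0.57, 0.572, 0.575, 0.579, 0.581, 0.583, 0.585, 0.586, 0.588, 0.591, 0.592, 0.594, 0.595, 0.597, 0.598, 0.599, 0.6, 0.601, 0.603, 0.603, 0.604, 0.606, 0.606, 0.608, 0.609, 0.61, 0.612, 0.612, 0.673, 0.674, 0.675, 0.676, 0.676, 0.677, 0.68, 0.681, 0.682, 0.685, 0.688, 0.691, 0.694, 0.698, 0.7, 0.704, 0.705, 0.705, 0.706, 0.706, 0.706, 0.707, 0.707, 0.729]
```

Both cameras see the stop face at x ≈ 0.673 and the bar's front end at ≈ 0.613, so the gap is about 60 mm. I lower and approach first, then creep the last stretch.

{"op": "jog_arm", "data": {"increments": [[-0.001,0.005,0,0,0,0,0],[0,0,0,0,0,0,0],[0,0,0.006,0,0,0,0],[0,0,0.005,0,0,0,0],[0,0,0.003,0,0,0,0],[0,0,0.003,0,0,0,0],[0,0,0.003,0,0,0,0],[0,0,0,0,0,0,0]]}}

```text
time: 15.38
tool_pos: [0.4862, -0.1948, 0.0624]
tcp_rot: [-1.197, 1.229, -1.23]
wrist_force: [0.6, -0.0, 0.2]
width: 0.006
```

Run:
```python
from h import *
rel([.542,-.1965,.062],-np.pi/2-.028)
c,P=grab("scene"); H=P[...,2]; X,Y=P[...,0],P[...,1]
k=(H>.058)&(H<.072)&(abs(Y+.2)<.016)&(X>.56)&(X<.66); print(np.percentile(X[k],[98,100]))
```

```text
t 15.38 pos [ 0.4862 -0.1948  0.0624] shift tool [0.0002 0.0003 0.0558] turn [0.0004 0.0003 0.001 ] F [ 0.65 -0.01  0.17] w 0.006
[0.61737261 0.61832838]
```

{"op": "jog_arm", "data": {"increments": [[0,0,0.004,0,0,0,0],[0,0,0.004,0,0,0,0],[0,0,0.004,0,0,0,0],[0,0,0.004,0,0,0,0],[0,0,0.004,0,0,0,0],[0,0,0.004,0,0,0,0],[0,0,0.004,0,0,0,0],[0,0,0.004,0,0,0,0],[0,0,0.003,0,0,0,0]]}}

```text
time: 16.55
tool_pos: [0.5219, -0.1956, 0.0622]
tcp_rot: [-1.199, 1.232, -1.228]
wrist_force: [-4.4, -1.0, 3.4]
width: 0.0
```

Run:
```python
from h import *
rel([.542,-.1965,.062],-np.pi/2-.028)
for n in ("scene","top"):
    c,P=grab(n); H=P[...,2]; X,Y=P[...,0],P[...,1]
    k=(H>.050)&(H<.072)&(abs(Y+.2)<.016)&(X>.61)&(X<.70); print(n,np.sort(X[k]).round(3)[::4].tolist())
rel([.542,-.1965,.062],-np.pi/2-.028)
```

```text
t 16.55 pos [ 0.5219 -0.1956  0.0622] shift tool [0.0003 0.0001 0.0201] turn [0.0039 0.0004 0.0004] F [-4.4  -0.98  3.38] w 0.0
scene [0.61, 0.611, 0.612, 0.613, 0.614, 0.615, 0.616, 0.617, 0.618, 0.619, 0.619, 0.621, 0.621, 0.622, 0.623, 0.624, 0.625, 0.626, 0.627, 0.628, 0.628, 0.629, 0.63, 0.631, 0.632, 0.633, 0.634, 0.635, 0.635, 0.637, 0.637, 0.638, 0.639, 0.64, 0.641, 0.642, 0.643, 0.643, 0.644, 0.646, 0.646, 0.647, 0.648, 0.649, 0.65, 0.651, 0.651, 0.652, 0.652, 0.653, 0.653, 0.653, 0.653, 0.654, 0.674, 0.676, 0.677, 0.678, 0.678, 0.68, 0.681, 0.682, 0.683, 0.683, 0.684, 0.684, 0.687, 0.689, 0.691, 0.693, 0.695, 0.697]
top [0.612, 0.643, 0.653, 0.676, 0.678, 0.681, 0.684, 0.688, 0.693, 0.695]
t 16.65 pos [ 0.5224 -0.1957  0.0622] shift tool [0.0003 0.0001 0.0196] turn [0.0026 0.0002 0.0006] F [-1.43  0.12  0.63] w -0.003
```

{"op": "jog_arm", "data": {"increments": [[0,0,0.003,0,0,0,0],[0,0,0.003,0,0,0,0],[0,0,0.003,0,0,0,0],[0,0,0.002,0,0,0,0],[0,0,0.002,0,0,0,0],[0,0,0.001,0,0,0,0]]}}

```text
time: 17.4
tool_pos: [0.5369, -0.196, 0.062]
tcp_rot: [-1.199, 1.232, -1.228]
wrist_force: [-3.9, 0.0, 3.4]
width: -0.001
```

Run:
```python
from h import *
for i in range(3): rel([.542,-.1965,.062],-np.pi/2-.028); read_camera("top")
```

```text
t 17.4 pos [ 0.5369 -0.196   0.062 ] shift tool [0.0004 0.     0.0051] turn [0.0036 0.0003 0.0004] F [-3.92  0.01  3.39] w -0.001
t 17.45 pos [ 0.5369 -0.196   0.062 ] shift tool [0.0004 0.     0.0051] turn [0.0036 0.0003 0.0004] F [-2.58  0.41  2.2 ] w -0.0
t 17.5 pos [ 0.5369 -0.196   0.062 ] shift tool [ 0.0004 -0.      0.0051] turn [0.0035 0.0003 0.0004] F [-3.05 -0.82  2.65] w 0.001
```

{"op": "jog_arm", "data": {"increments": [[0,0,0.001,0,0,0,0],[0,0,0.001,0,0,0,0],[0,0,0.001,0,0,0,0]]}}

```text
time: 17.92
tool_pos: [0.5395, -0.196, 0.062]
tcp_rot: [-1.199, 1.233, -1.228]
wrist_force: [-4.0, -0.2, 2.7]
width: -0.001
```

```bash
cat > f.py <<'E'
from h import *
F=[]
for i in range(4): s=readout.read_state(); F.append(s["wrist_force"]); read_camera("top")
print(s["time"],np.round(s["tool_pos"],4),"meanF",np.mean(F,0).round(2),"Fx",np.array(F)[:,0].round(1))
E
python3 f.py
```

```text
18.075 [ 0.5398 -0.196   0.062 ] meanF [-3.34  0.41  2.17] Fx [-4.  -3.7 -3.4 -2.3]
```

{"op": "jog_arm", "data": {"increments": [[0,0,0.001,0,0,0,0],[0,0,0.001,0,0,0,0]]}}

```text
time: 18.38
tool_pos: [0.5416, -0.1961, 0.062]
tcp_rot: [-1.199, 1.233, -1.228]
wrist_force: [-4.4, -1.4, 2.9]
width: 0.001
```

```bash
python3 f.py
```

```text
18.525 [ 0.5418 -0.1961  0.062 ] meanF [-3.34 -0.06  2.53] Fx [-4.4 -2.7 -3.2 -3.1]
```

{"op": "jog_arm", "data": {"increments": [[0,0,0.001,0,0,0,0],[0,0,0.001,0,0,0,0]]}}

```text
time: 18.82
tool_pos: [0.543, -0.1961, 0.062]
tcp_rot: [-1.2, 1.234, -1.227]
wrist_force: [-6.8, -0.8, 6.0]
width: 0.0
```

```bash
python3 f.py
```

```text
18.975 [ 0.543  -0.1961  0.062 ] meanF [-5.78 -0.37  4.98] Fx [-6.8 -6.  -5.  -5.3]
```

Contact: the force rose from 3.3 to 5.8 N. A little more will make it definite.

{"op": "jog_arm", "data": {"increments": [[0,0,0.001,0,0,0,0],[0,0,0.0005,0,0,0,0]]}}

```text
time: 19.27
tool_pos: [0.543, -0.1961, 0.062]
tcp_rot: [-1.203, 1.236, -1.225]
wrist_force: [-5.6, 0.0, 4.5]
width: 0.001
```

```bash
python3 f.py
```

```text
19.425 [ 0.543  -0.1961  0.062 ] meanF [-5.97 -0.41  4.55] Fx [-5.6 -6.9 -5.8 -5.6]
```

{"op": "jog_arm", "data": {"increments": [[0,0,0.0018,0,0,0,0],[0,0,0.0018,0,0,0,0]]}}

```text
time: 19.73
tool_pos: [0.5432, -0.1961, 0.062]
tcp_rot: [-1.208, 1.242, -1.22]
wrist_force: [-10.4, -1.2, 9.3]
width: -0.002
```

```bash
python3 f.py; python3 -c "
from h import *
rel([.542,-.1965,.062],-np.pi/2-.028)"
```

```text
19.875 [ 0.5432 -0.1961  0.062 ] meanF [-10.18  -0.38   8.43] Fx [-10.4 -10.5 -10.5  -9.3]
t 19.93 pos [ 0.5432 -0.1961  0.062 ] shift tool [ 0.0004  0.     -0.0012] turn [ 0.0167  0.0013 -0.0008] F [-9.34  0.3   7.56] w -0.001
```

Fz rises along with Fx, so the tips are rubbing down the end face and adding drag. I back off, level the tool, raise it 2 mm and check with the cameras.

{"op": "jog_arm", "data": {"increments": [[0,0,-0.004,0,0,0,0],[0,-0.002,-0.001,0,0,0,0],[0,0,0,0,0,0,0],[0,0,0,0,0,0,0]]}}

```text
time: 20.42
tool_pos: [0.5411, -0.1963, 0.0646]
tcp_rot: [-1.204, 1.237, -1.224]
wrist_force: [-0.0, 0.3, 0.7]
width: 0.001
```

```bash
python3 - <<'E'
from h import *
rel([.540,-.1962,.064],-np.pi/2-.028)
c,P=grab("scene"); H=P[...,2]; X,Y=P[...,0],P[...,1]
k=(H>.050)&(H<.072)&(abs(Y+.2)<.016)&(X>.64)&(X<.70); print(np.sort(X[k]).round(4)[::3].tolist())
cv2.imwrite("pics/s2.png",cv2.resize(c["img"][240:345,190:340],None,fx=5,fy=5,interpolation=cv2.INTER_CUBIC))
E
python3 f.py
```

```text
t 20.43 pos [ 0.5411 -0.1963  0.0646] shift tool [-0.0001  0.0007 -0.0011] turn [0.01   0.0008 0.0001] F [-0.03  0.33  0.67] w 0.001
[0.6404, 0.6408, 0.6411, 0.6423, 0.6427, 0.6429, 0.6438, 0.6445, 0.6449, 0.6456, 0.646, 0.6467, 0.6479, 0.6484, 0.6487, 0.6494, 0.6503, 0.6507, 0.6515, 0.652, 0.6526, 0.6532, 0.6545, 0.6549, 0.6551, 0.6561, 0.6568, 0.6577, 0.6579, 0.6586, 0.659, 0.6601, 0.6607, 0.6609, 0.6618, 0.6624, 0.6634, 0.6639, 0.6647, 0.6649, 0.6655, 0.6664, 0.6667, 0.6674, 0.668, 0.6685, 0.6689, 0.6702, 0.6708, 0.6712, 0.6717, 0.6722, 0.6727, 0.673, 0.6735, 0.6737, 0.6739, 0.6741, 0.6754, 0.6755, 0.6765, 0.6778, 0.6791, 0.6796, 0.681, 0.6811, 0.6816, 0.6821, 0.6828, 0.6834, 0.6841, 0.6847, 0.6862, 0.6877, 0.6886, 0.6905, 0.6918, 0.6931, 0.6941, 0.6959, 0.6981]
20.625 [ 0.5408 -0.1962  0.0645] meanF [-0.23  0.43 -0.42] Fx [-0.2 -0.4  0.1 -0.5]
```

View pics/s2.png

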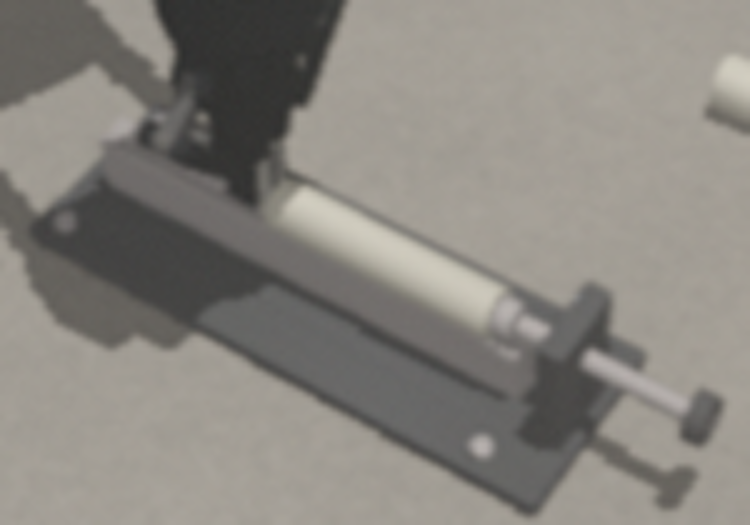

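The bar end meets the stop's face at crop (500,315). I push again, leveled and higher up.

{"op": "jog_arm", "data": {"increments": [[0,0,0,0.01,0.001,0,0],[0,0,0.001,0,0,0,0],[0,0,0.001,0,0,0,0],[0,0,0.001,0,0,0,0]]}}

```text
time: 21.18
tool_pos: [0.5431, -0.1962, 0.0643]
tcp_rot: [-1.197, 1.231, -1.229]
wrist_force: [-3.8, 0.2, 3.0]
width: -0.002
```

```bash
python3 f.py;  python3 -c "
from h import *
rel([.542,-.1965,.064],-np.pi/2-.028)"
```

```text
21.325 [ 0.5431 -0.1962  0.0643] meanF [-2.86  0.04  2.38] Fx [-3.8 -2.7 -1.7 -3.1]
t 21.38 pos [ 0.5431 -0.1962  0.0643] shift tool [ 0.0003  0.0003 -0.0011] turn [ 0.0016 -0.0003 -0.0003] F [-3.63 -0.24  2.22] w 0.001
```

{"op": "jog_arm", "data": {"increments": [[0,-0.0007,0.0015,0.002,0,0,0],[0,-0.0007,0.0018,0.002,0,0,0],[0,-0.0007,0.0018,0.002,0,0,0]]}}

```text
time: 21.75
tool_pos: [0.5439, -0.196, 0.0645]
tcp_rot: [-1.198, 1.234, -1.226]
wrist_force: [-6.7, -0.9, 2.6]
width: -0.003
```

```bash
python3 f.py;  python3 -c "
from h import *
rel([.542,-.1965,.064],-np.pi/2-.028)"
```

```text
21.9 [ 0.5439 -0.1961  0.0645] meanF [-6.64 -1.11  1.97] Fx [-6.7 -6.6 -7.  -6.3]
t 21.95 pos [ 0.5439 -0.196   0.0645] shift tool [ 0.0005  0.0005 -0.0019] turn [ 0.0046  0.0003 -0.0014] F [-5.85 -1.04  1.86] w 0.001
```

{"op": "jog_arm", "data": {"increments": [[0,-0.0008,0.0022,0.004,0,0,0],[0,-0.001,0.0023,0.004,0,0,0],[0,-0.001,0.0023,0.003,0,0,0]]}}

```text
time: 22.32
tool_pos: [0.5441, -0.196, 0.0645]
tcp_rot: [-1.2, 1.236, -1.223]
wrist_force: [-6.8, -2.1, 2.5]
width: -0.001
```

```bash
python3 f.py;  python3 -c "
from h import *
rel([.542,-.1965,.064],-np.pi/2-.028)"
```

```text
22.475 [ 0.5442 -0.196   0.0645] meanF [-6.96 -1.44  1.47] Fx [-6.8 -7.4 -7.2 -6.3]
t 22.52 pos [ 0.5442 -0.196   0.0646] shift tool [ 0.0005  0.0006 -0.0022] turn [ 0.0075  0.0012 -0.0027] F [-7.19 -1.9   1.59] w -0.002
```

{"op": "jog_arm", "data": {"increments": [[0,-0.0012,0.003,0.004,0,0,0],[0,-0.0012,0.0033,0.004,0,0,0],[0,-0.0012,0.0033,0.004,0,0,0]]}}

```text
time: 22.9
tool_pos: [0.5445, -0.196, 0.0646]
tcp_rot: [-1.205, 1.241, -1.217]
wrist_force: [-10.5, -2.7, 2.1]
width: 0.004
```

```bash
python3 f.py;  python3 -c "
from h import *
rel([.542,-.1965,.064],-np.pi/2-.028)"
```

```text
23.05 [ 0.5446 -0.196   0.0646] meanF [-9.96 -2.03  3.24] Fx [-10.5 -10.4  -9.3  -9.6]
t 23.1 pos [ 0.5446 -0.196   0.0646] shift tool [ 0.0006  0.0006 -0.0025] turn [ 0.0152  0.0024 -0.0046] F [-9.95 -2.3   3.33] w -0.002
```

Total 10 N, less about 3 N drag, leaves roughly 6 N on the stop, held over 0.2 s. I ease off slowly, then retract.

{"op": "jog_arm", "data": {"increments": [[0,0,0.002,0,0,0,0],[0,0,0.001,0,0,0,0],[0,0,0,0,0,0,0],[0,0,-0.001,0,0,0,0],[0,0,-0.001,0,0,0,0],[0,0,-0.002,0,0,0,0],[0,0,-0.005,0,0,0,0],[0,0,-0.015,0,0,0,0],[0,-0.03,-0.02,0,0,0,0],[0,-0.05,-0.02,0,0,0,0]]}}

```text
time: 24.35
tool_pos: [0.4781, -0.1934, 0.1427]
tcp_rot: [-1.21, 1.25, -1.209]
wrist_force: [1.1, -0.7, 0.2]
width: 0.001
```

{"op": "jog_arm", "data": {"increments": [[0,-0.05,-0.03,0,0,0,0],[0,-0.05,0,0,0,0,0],[0,0,0,0,0,0,0],[0,0,0,0,0,0,0]]}}

```text
time: 24.85
tool_pos: [0.4467, -0.1937, 0.2497]
tcp_rot: [-1.207, 1.245, -1.215]
wrist_force: [-1.4, -1.1, 0.3]
width: 0.004
```

Run:
```python
from h import *
rel([.46,-.196,.2],-np.pi/2-.028)
c,P=grab("wrist"); H=P[...,2]; X,Y=P[...,0],P[...,1]
m=(H>.056)&(H<.073)&(abs(Y+.2)<.025)&(X>.45)&(X<.70)
if m.sum()>50: fit(P[m],"bar wrist")
cv2.imwrite("pics/w6.png",c["img"])
for n in ("scene","top"):
    c,P=grab(n); H=P[...,2]; X,Y=P[...,0],P[...,1]
    k=(H>.050)&(H<.072)&(abs(Y+.2)<.016)&(X>.5)&(X<.70); x=np.sort(X[k]); print(n,x[:3].round(4),x[x>.66].round(4)[::3].tolist())
    fit(P[k&(H>.058)&(X<.672)],n)
    if n=="scene": cv2.imwrite("pics/s3.png",np.hstack([cv2.resize(c["img"][265:325,270:345],(600,480),interpolation=cv2.INTER_CUBIC)]))
    print([(t,np.round(spotter.spot_point(c,t)[0]["location"],0).tolist()) for t in ("waisted","flanged") if spotter.spot_point(c,t)])
```

```text
t 24.85 pos [ 0.4467 -0.1937  0.2497] shift tool [0.0022 0.0495 0.0144] turn [ 0.0194  0.0017 -0.0051] F [-1.41 -1.11  0.29] w 0.004
bar wrist 1691 mid [ 0.5756 -0.1988] yaw -0.0222 len 0.043 wid 0.024 z [0.0594 0.066  0.0687]
scene [0.5534 0.5542 0.5546] [0.6603, 0.6607, 0.6614, 0.6618, 0.6626, 0.663, 0.6642, 0.6648, 0.6651, 0.6654, 0.6661, 0.6665, 0.6679, 0.6683, 0.6693, 0.6695, 0.6702, 0.6712, 0.6721, 0.6725, 0.6726, 0.6729, 0.6733, 0.6738, 0.6745, 0.6748, 0.6753, 0.6758, 0.6769, 0.678, 0.6783, 0.6794, 0.6803, 0.681, 0.6815, 0.6826, 0.6833, 0.6836, 0.6837, 0.6839, 0.6857, 0.6869, 0.6892, 0.6904, 0.6918, 0.6933, 0.6944, 0.6961, 0.6972]
scene 434 mid [ 0.613  -0.1986] yaw -0.0288 len 0.118 wid 0.023 z [0.0589 0.0654 0.0691]
[('waisted', [315.0, 169.0]), ('flanged', [297.0, 196.0])]
top [0.5529 0.5539 0.5539] [0.6604, 0.6619, 0.6624, 0.6632, 0.665, 0.6669, 0.6679, 0.6685, 0.6687, 0.6701, 0.6714, 0.6718, 0.6735, 0.6759, 0.6774, 0.6795, 0.6801, 0.682, 0.6838, 0.6867, 0.6902, 0.6933, 0.6959, 0.6991]
top 323 mid [ 0.6127 -0.199 ] yaw -0.0269 len 0.119 wid 0.025 z [0.0585 0.0645 0.0693]
[('waisted', [176.0, 239.0]), ('flanged', [228.0, 227.0])]
```

View pics/s3.png

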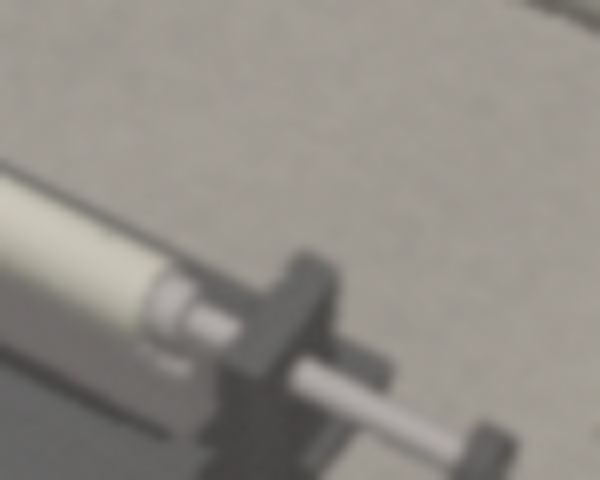

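The bar's end face sits against the stop face at (150,300) with no visible gap. The bar is straight in the groove and the arm is clear. Handing in.

```bash
python3 -c "
from workcell import bot
print(bot.finish_job())"
```

```text
the job is handed in; nothing more can be done
None
```

I took the plain bar from the middle place of the rack, laid it in the groove about 60 mm short of the stop and let go. I then pushed its rear end with shut fingers, in small steps, onto the stop. The job is handed in at about 25 s of the 67 s allowed; it reported no verdict.

**Force on the stop:** the wrist read about 10 N at the final push, against about 3.3 N while the bar was only sliding. That puts roughly 6 N on the stop; I had no direct reading of it. My first push only rubbed down the bar's end face and raised the drag, so I backed off, levelled the tool and repeated it higher up.

**Last checks:**
- **Bar:** the scene and top cameras agree on centre x ≈ 0.613 m and yaw ≈ −0.028 rad, in line with the rail. No gap to the stop shows in the scene picture. The wrist camera gave a yaw of −0.022 rad, but from a partial view of the bar.
- **Stop:** only the bar touched it.
- **Other bars:** the spotter put the waisted and collared bars within about 4 pixels of their starting places, which is about its own scatter.
- **Bench items:** I did not re-measure the things on the bench. The arm stayed above them and never worked beside them.

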